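# Unlatch the tool case and nest the sorting cup inside

### The job

Put the loose cream sorting cup away: swing the tool case's latch lever fully clear of the lid (it swings free to one side only, not known beforehand, so push gently and, if it stops short, go the other way rather than force it), then raise the lid by its front tabs until it stands upright. Lower the cream cup, without dropping it, into the green cup that stands in the case until it is fully home, upright, and let go; leave the lid standing open, the lever clear and the other things on the desk where they are.

Things in the scene. Friction and masses are not known exactly. Their poses are not given: they have to be found in the camera images.
- case: Dark teal tool case, fixed, 154 (x) by 200 (y) by 110 mm high without its lid; walls and floor 6 mm thick, open inside. Origin: centre of its underside; x points from its front (latch side; it faces the robot's right) to its back (hinge side), y to its left end, which is nearer the robot, z up. A black latch housing 52 mm in diameter, z 60 to 108 mm, stands out in front at x = -105, y = 0 mm.
- latch (a joint): Lever angle, rad, about the vertical axis through latch_pivot, -1.45 to 1.45; starts within 0.1 of 0. At 0 the handle points to case -x; positive moves it to case -y. The lid is free beyond 1.07 either way. A hidden pin blocks one side at about 0.3 rad; which side varies and cannot be seen. Turns with about 2 N at the post, stays where left. Over 40 N on the lever counts as forcing.
- latch_pivot (a point): Point on the lever's vertical turning axis (case x = -105, y = 0, z = 125 mm). Dark hub 52 mm in diameter, top at z = 130 mm. Steel arms 16 mm wide, z 120 to 130 mm: the handle, and opposite it a toe reaching 43 mm from the axis, which locks the lid by lying 2 mm above its front edge.
- latch_post (a point): Middle of the free part of the orange upright post at the end of the lever's handle: 16 mm in diameter, 60 mm from the turning axis, standing from the arm's top at z = 130 mm up to z = 165 mm (this point: z = 147.5 mm). Push it sideways.
- lid (a joint): Lid angle, rad: 0 shut, 1.57 upright, stop at 1.8. Stiff hinge: it stays where it is left; lifting at the front tabs takes about 3 N. Locked by the latch toe until the lever is swung clear.
- lid_hinge (a point): Centre of the lid's hinge axis, which runs along case y: case x = 77, y = 0, z = 114 mm. The lid is a teal slab 154 by 200 by 8 mm, its underside at z = 110 mm when shut.
- tab_left (a point): Left orange pry tab of the lid (case y = +75 mm): 44 mm wide along y, 8 mm thick, standing 26 mm out from the case front, free space below. This point: its lower front edge, mid-width, 180 mm ahead of the hinge axis and 4 mm below it when shut (z = 110 mm); moves with the lid.
- tab_right (a point): The same on the right (case y = -75 mm).
- cup_in_mid (a point): Green stacking cup standing upright loose on the case floor (its underside at z = 6 mm). Same shape as the cream cup. This point is its centre, 32 mm above its underside; z up.
- cup_out_mid (a point): Cream stacking cup on the desk, upright, open at the top, 64 mm high, 60 to 130 g. Collar 60 mm outer, 54 mm inner diameter, from 30 mm above its underside to the rim; below it a foot tapering from 49 to 30 mm diameter. This point: its centre, 32 mm above its underside; z up. Nested, its collar rests on the green rim and this point is 34 mm above the green cup's.
- keyboard: Bystander: frosted white keyboard, 290 by 115 by 35 mm, loose. Origin at the centre of its underside (as for all bystanders).
- keypad: Bystander: green number pad with an orange knob, 150 by 90 by 50 mm, loose.
- tin: Bystander: red round tin, 94 mm diameter, 58 mm high.
- bottle: Bystander: white bottle, 60 mm diameter, 150 mm high.
- figurine: Bystander: grey stone figurine, 66 mm diameter, 88 mm high.
- tape_roll: Bystander: yellow tape roll lying flat, 96 mm diameter, 22 mm high.
- screwdriver: Bystander: orange screwdriver lying flat, 170 mm long.
Mind the look-alikes: they are no part of the job. What is shaped like the part that bears cup_out_mid but blue or turquoise is not meant.

How it is judged:
On the way, in this order (a step that is already met when the one before it is completed fails the run):
1. the latch lever is swung clear (at least 1.05 rad) while the lid is still shut ((value of joint latch above 1.05 rad or value of joint latch below -1.05 rad) and value of joint lid below 0.1 rad), for 0.1 s.
2. the lid stands up (at least 1.3 rad), the lever clear ((value of joint latch above 1.05 rad or value of joint latch below -1.05 rad) and value of joint lid above 1.3 rad), for 0.2 s.
3. the cream cup is let down into the green one, within 14 mm of home, while still held (z of cup_out_mid in the frame of cup_in_mid between 0.02 and 0.048 m and horizontal distance between cup_out_mid and cup_in_mid below 0.012 m and contact force between cup_out and the fingers above 0.3 N), for 0.05 s.
At the end, for the whole second after the job is handed in: Cream cup fully home in the green one (centres within 6 mm sideways, 34 mm apart in height within 5 mm), both within 0.12 rad of upright, the green cup standing in the case, all at rest; lid at 1.3 rad or more; lever at least 1.05 rad from its locked middle (all of step 2 and horizontal distance between cup_out_mid and cup_in_mid below 0.006 m and z of cup_out_mid in the frame of cup_in_mid between 0.029 and 0.039 m and angle between each of cup_out_mid, cup_in_mid's own z axis and vertical below 0.12 rad and x of cup_in_mid in the frame of case between -0.07 and 0.07 m and y of cup_in_mid in the frame of case between -0.09 and 0.09 m and z of cup_in_mid in the frame of case below 0.045 m and linear speed of cup_out below 0.03 m/s); the robot touches nothing.
It fails at once if the lever is forced (more than 40 N) (contact force between latch and the fingers above 40 N or contact force between latch and the arm above 40 N).
It fails at once if a bystander (keyboard, keypad, tin, bottle, figurine, tape roll, screwdriver) is moved more than 40 mm (distance of any of keyboard, keypad, tin, bottle, figurine, tape_roll, screwdriver from where it was at the start of the episode above 0.04 m).
It also fails if it takes over 72 s, if anything falls off the work surface, if the arm or the gripper's body presses on something with over 40 N, if the wrist force passes 120 N, or if a joint passes its speed limit or range.

### The arm

A 7-joint arm with a two-finger parallel gripper is mounted at the origin on the work surface. World frame = base frame: x ahead of the robot, y to its left, z up, the work surface at z = 0. Lengths are in m, angles in rad, forces in N, time in s.
With the tool pointing down it reaches from about 0.425 to 0.925 m from the base axis. Payload 6.8 kg.
Tool frame: the origin (TCP) lies midway between the tips of the shut fingers; the grasp point (between the pads) lies 19 mm behind it; x points along the fingers, z is the direction in which the jaws open and shut, and the axes are right-handed (so a half turn about x gives the same grasp; the last joint's range is limited). The gripper opens to 85 mm and grips with 20 to 120 N. Pads are 22 mm wide; open, the fingers measure 114 mm over their backs; the gripper's body (76 mm by 85 mm) begins 54 mm behind the grasp point. The pads swing forward as they close: fully open they stand 13 mm farther back than shut.
Start: joints at [1.18, 0.477, 0.022, 1.555, -0.011, 1.109, -0.083], TCP at [0.188, -0.648, 0.231] pointing down, gripper open.
Joint ranges: [-2.96, 2.96], [-0.34, 2.1], [-1.41, 1.46], [0.24, 2.44], [-1.37, 4.51], [0.17, 1.92], [-2.96, 2.96]. Speed limits (rad/s): [2.39, 2.39, 3.14, 3.14, 3.14, 3.14, 3.14].

### API

Orientations are given as a unit quaternion [w, x, y, z].
In Python, from station import bot gives the robot as it stands. The module is installed in compiled form; this text tells all that it offers.
- The arm moves only by the shell command python3 -m jog 'ROWS' [FORCE]. ROWS is text: rows parted by semicolons, each of 7 numbers parted by spaces: the shift along the tool's x, y, z in mm, then the turn, a rotation vector about the tool's x, y, z in units of 6 degrees (1.0 is 6 degrees), then the finger opening in mm, from 0 to 85.4. A call has 1 to 5 rows; each row shifts and turns the commanded pose from where the row before left it, along the tool's axes as they then stand; what a row does not reach is not made up. A row lasts 1/10 s, in which the tool goes at most 50 mm and 8.59 degrees, less where a joint would pass 70% of its speed; a pose out of reach is approached as far as the arm can. A call with a gripper value outside its range is refused whole. The fingers move at their own pace and stop on an object; FORCE is the grip in N (left out, the last holds). Time passes only in rows, so rows that do not move let the fingers close. It gives the time, the measured TCP pose, the force and the opening at its end, in the units of the state.
- bot.get_obs(): the state, without advancing time (a new reading comes with each control period).
- bot.read_camera(name): name is "side" or "top" or "wrist"; returns (picture, depth): 480x640x3 uint8, red, green, blue; 480x640 float32, m along the optical axis (not along the pixel's ray), 0 where there is no reading.
- bot.calibration(name): a dict with "fx", "fy", "cx", "cy" (pixels), "T" (4x4, takes a point from camera to world coordinates). Camera axes: x right, y up, looking along -z (the intrinsics and any distortion apply to the point x, -y, -z); pixel columns grow to the right and rows downward; lengths in m; the calibration is good to about 2 mm. A picture is of the moment at which its call begins: read the wrist's pose just before it. calibration takes no time and is no camera call; for the wrist camera it gives the pose at the moment of the call.
- bot.hand_in(): hands the job in, once; it reports no verdict.
The state is a dict: "t": time; "q": joint angles; "joint_vel": joint speeds; "joint_torque": joint torques, N m; "eef_pos": TCP position; "tool_rot": TCP orientation; "contact_force": force on the tool from outside, world axes, zero at the start; "torque": the same for the moment, N m; "gripper_width": opening from 0.0 (shut) to 1.0 (fully open).
Only numpy, scipy, OpenCV 4.12 (cv2) and the standard library are available. Lean on these libraries where they do the work, as an engineer would, in place of code of your own. Each camera call takes 0.05 s, during which the arm holds its last target.

## Working session

There is one attempt and no reset: what is moved stays moved. The work goes in short steps, Python scripts to look and compute and a shell command to move; the robot and the scene stay as the last step left them, time stands still between calls to the robot, and variables do not carry over. Pictures are saved under pics/ and viewed, and the job is handed in when it is done.

```bash
mkdir -p pics; ls; cat > h.py <<'E'
import numpy as np, cv2
from station import bot
from scipy.spatial.transform import Rotation as R
def snap(name,out):
    c=bot.calibration(name); im,d=bot.read_camera(name)
    cv2.imwrite('pics/'+out+'.png',im[:,:,::-1]); np.savez('pics/'+out+'.npz',im=im,d=d,T=c['T'],k=[c['fx'],c['fy'],c['cx'],c['cy']])
    return im,d,c
def cloud(out):
    z=np.load('pics/'+out+'.npz'); d=z['d']; fx,fy,cx,cy=z['k']; T=z['T']
    v,u=np.mgrid[0:480,0:640]
    P=np.stack([(u-cx)/fx*d,-(v-cy)/fy*d,-d],-1)
    W=P@T[:3,:3].T+T[:3,3]; W[d==0]=np.nan
    return z['im'],W
def st():
    o=bot.get_obs(); q=o['tool_rot']; r=R.from_quat([q[1],q[2],q[3],q[0]])
    return o,r
E
python3 - <<'E'
from h import *
for n in ['top','side','wrist']:
    c=bot.calibration(n); print(n,{k:np.round(v,3).tolist() for k,v in c.items()})
    snap(n,n+'0')
o,r=st(); print(o); print(r.as_matrix().round(3))
E
```

```text
pics
top {'fx': 540.817, 'fy': 540.817, 'cx': 318.643, 'cy': 237.099, 'T': [[0.024, 0.998, -0.066, 0.501], [-1.0, 0.024, -0.008, -0.012], [-0.006, 0.066, 0.998, 1.342], [0.0, 0.0, 0.0, 1.0]]}
side {'fx': 595.908, 'fy': 595.908, 'cx': 309.684, 'cy': 239.871, 'T': [[-0.995, 0.088, -0.054, 0.519], [-0.102, -0.769, 0.63, 0.86], [0.014, 0.633, 0.774, 1.189], [0.0, 0.0, 0.0, 1.0]]}
wrist {'fx': 396.523, 'fy': 396.523, 'cx': 326.915, 'cy': 236.65, 'T': [[0.279, 0.928, 0.248, 0.25], [-0.96, 0.27, 0.07, -0.63], [-0.002, -0.257, 0.966, 0.373], [0.0, 0.0, 0.0, 1.0]]}
{'t': 0.15, 'q': array([ 1.17987776,  0.47763971,  0.02237721,  1.5561856 , -0.01149169,
        1.10927888, -0.0830821 ]), 'joint_vel': array([-0.00029107, -0.00186241, -0.00033604, -0.00347635,  0.00231487,
        0.00170132, -0.00195288]), 'joint_torque': array([ 2.87779854e-03, -5.96924078e+01,  1.61024474e+00, -2.81493938e+01,
        1.26459301e-02,  6.46881017e-03,  2.58779903e-05]), 'eef_pos': array([ 0.18822241, -0.64777507,  0.23054623]), 'tool_rot': array([ 0.56506629,  0.42479531,  0.56589564, -0.42427722]), 'contact_force': array([ 0.00753312, -0.37319637,  0.17522748]), 'torque': array([-0.01909162,  0.02424152, -0.01947984]), 'gripper_width': 0.9989139514424957}
[[-0.     0.96   0.279]
 [ 0.001  0.279 -0.96 ]
 [-1.    -0.    -0.001]]
```

View pics/top0.png

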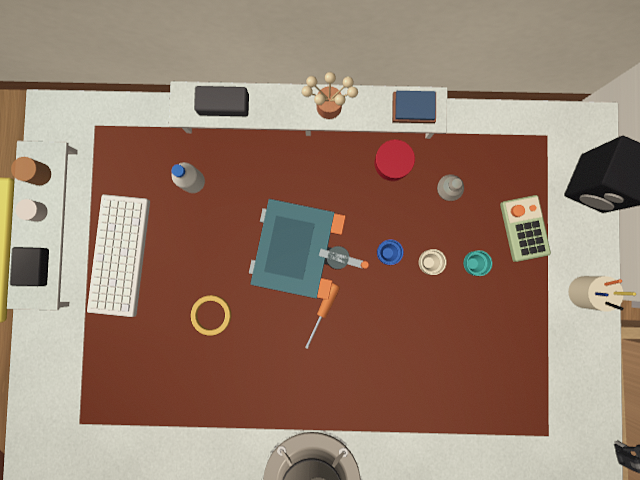

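View pics/side0.png

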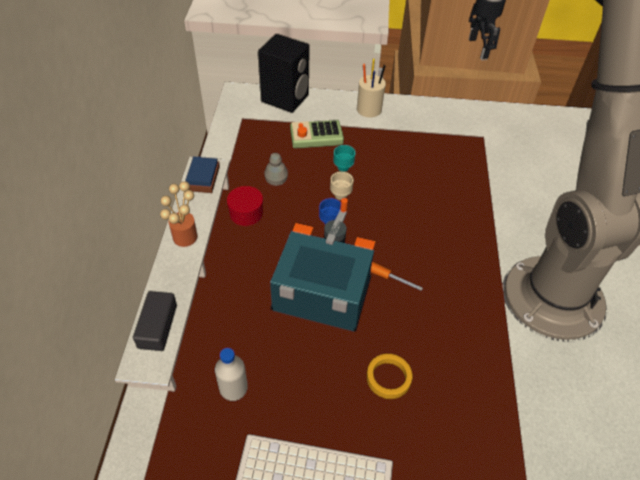

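View pics/wrist0.png

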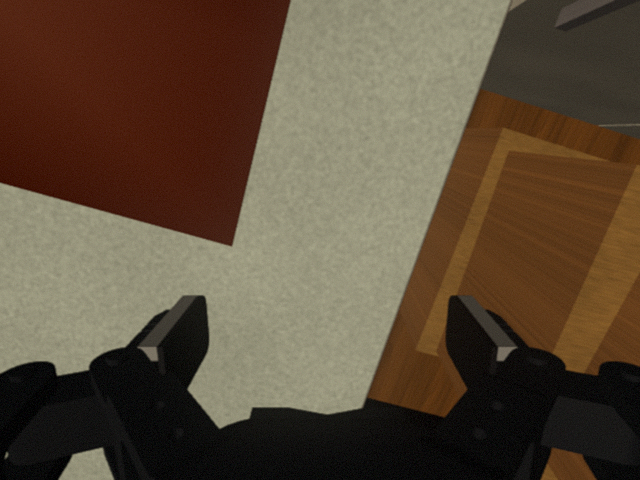

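```bash
python3 - <<'E'
from h import *
im,W=cloud('top0')
hsv=cv2.cvtColor(im,cv2.COLOR_RGB2HSV)
# lid
z=W[...,2]
u0,u1,v0,v1=235,350,190,310
m=np.zeros((480,640),bool); m[v0:v1,u0:u1]=True
m&=(z>0.108)&(z<0.128)&(hsv[...,0]>80)&(hsv[...,0]<105)&(hsv[...,1]>60)
print('lid z',np.median(z[m]),m.sum())
P=W[m][:,:2].astype(np.float32)
rect=cv2.minAreaRect(P); print(rect, cv2.boxPoints(rect).round(3).tolist())
mo=np.zeros((480,640),bool); mo[v0:v1,u0:380]=True
mo&=(hsv[...,0]<15)&(hsv[...,1]>180)&(hsv[...,2]>180)&(z>0.09)
n,l,s,c=cv2.connectedComponentsWithStats(mo.astype(np.uint8))
for i in range(1,n):
    if s[i,4]>8: print('orange',s[i],W[l==i].mean(0).round(4),W[l==i].min(0).round(3),W[l==i].max(0).round(3))
for nm,u,v in [('blue',390,252),('cream',432,262),('turq',478,263),('tin',395,160),('fig',451,187),('keypad',526,228),('bottle',187,178)]:
    sub=W[v-28:v+28,u-28:u+28]; mm=(sub[...,2]>0.052)&(sub[...,2]<.08)
    p=sub[mm]; print(nm,p.min(0).round(3),p.max(0).round(3)) if len(p) else print(nm,'none')
for v,u in [(262,432),(252,390),(263,478)]: print(W[v,u].round(3))
E
python3 - <<'E'
import cv2
im=cv2.imread('pics/top0.png')[180:320,230:520]
cv2.imwrite('pics/crop0.png',cv2.resize(im,None,fx=2.7,fy=2.7,interpolation=cv2.INTER_CUBIC))
E
```

```text
lid z 0.11927167565245056 5777
((0.5569673776626587, 0.056052710860967636), (0.1536339521408081, 0.19833087921142578), 79.77838897705078) [[0.44600000977516174, -0.0020000000949949026], [0.640999972820282, -0.03700000047683716], [0.6679999828338623, 0.11400000005960464], [0.4729999899864197, 0.14900000393390656]]
blue [ 0.526 -0.201  0.053] [ 0.583 -0.143  0.071]
cream [ 0.505 -0.303  0.052] [ 0.562 -0.243  0.071]
turq [ 0.505 -0.411  0.052] [ 0.562 -0.352  0.071]
tin [ 0.733 -0.243  0.052] [ 0.841 -0.131  0.079]
fig [ 0.7   -0.338  0.052] [ 0.733 -0.305  0.08 ]
keypad [ 0.648 -0.489  0.052] [ 0.675 -0.466  0.057]
bottle [0.692 0.286 0.052] [0.746 0.325 0.08 ]
[ 0.535 -0.284  0.   ]
[ 0.557 -0.179  0.006]
[ 0.535 -0.395  0.011]
```

View pics/crop0.png

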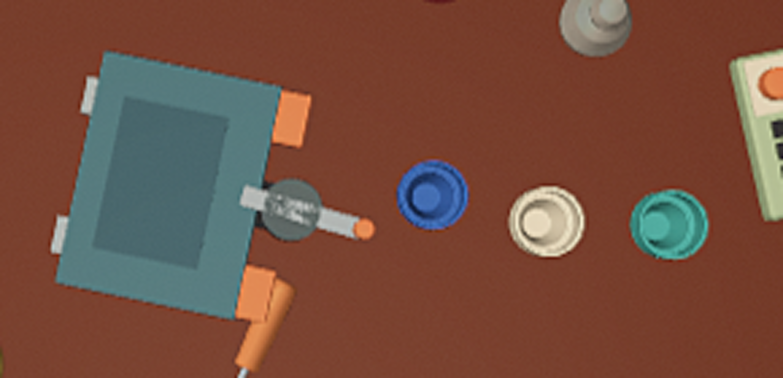

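Look-alikes in the top view: the blue cup at (390,252), the cream one at (432,262) and the turquoise one at (478,263). The enlarged crop confirms that the middle, cream one fits the description. Next I measure the lever and tabs precisely.

```bash
cat >> h.py <<'E'
C0=np.array([0.557,0.056]); YAW=np.deg2rad(79.8)
ex=np.array([np.cos(YAW),np.sin(YAW),0]); ey=np.array([-np.sin(YAW),np.cos(YAW),0])
def cw(x,y,z): # case mm -> world m
    return np.array([C0[0],C0[1],0])+(x*ex+y*ey)/1000+np.array([0,0,z/1000])
def wc(p): d=np.asarray(p)-np.array([C0[0],C0[1],0]); return np.array([d@ex,d@ey,p[2]])*1000
def plan(target,Rt=None):
    o,r=st(); d=r.inv().apply(np.asarray(target)-o['eef_pos'])*1000
    rv=(r.inv()*R.from_matrix(Rt)).as_rotvec(degrees=True)/6 if Rt is not None else np.zeros(3)
    print('pos',o['eef_pos'].round(4),'case',wc(o['eef_pos']).round(1)); print('tool shift mm (now axes)',d.round(1),'turn units',rv.round(2)); 
def frame(x,z):
    x=np.array(x)/np.linalg.norm(x); z=np.array(z,float); z-=x*(x@z); z/=np.linalg.norm(z); return np.stack([x,np.cross(z,x),z],1)
E
python3 - <<'E'
from h import *
for n in ['top0','side0']:
    im,W=cloud(n); hsv=cv2.cvtColor(im,cv2.COLOR_RGB2HSV)
    mo=(hsv[...,0]<15)&(hsv[...,1]>120)&(hsv[...,2]>170)&(W[...,2]>0.09)
    nn,l,s,c=cv2.connectedComponentsWithStats(mo.astype(np.uint8))
    for i in range(1,nn):
        if s[i,4]>8:
            p=W[l==i]; q=np.array([wc(k) for k in p]); print(n,s[i],'case mean',q.mean(0).round(1),q.min(0).round(1),q.max(0).round(1))
    # toe / handle: grey px around 0.13
print('post0',cw(-165,0,147))
plan(cw(-165,0,180),frame([0,0,-1],-ey))
E
```

```text
top0 [321  87   8  10  50] case mean [  -2.5 -362.7  140.4] [ -10.1 -372.9  136.4] [   7.7 -351.1  147.7]
top0 [331  87   7  10  44] case mean [ -19.6 -366.4  140.5] [ -28.5 -375.   135.4] [ -13.1 -352.7  147.2]
top0 [319  98  21  14 153] case mean [ -17.2 -328.7  142.6] [ -39.5 -347.2  133.2] [   4.6 -308.   207.1]
top0 [ 11 157  25  23 434] case mean [629.3 -53.2 140.7] [600.5 -79.6 133.6] [657.3 -27.4 147.8]
top0 [331 214  14  21 212] case mean [-89.2 -73.5 118.4] [-101.8  -95.1  112.9] [-76.5 -52.  127.5]
top0 [361 262   8   7  41] case mean [-164.     6.2  164.5] [-171.7   -0.4  144.3] [-156.5   13.7  168.6]
top0 [317 279  15  21 223] case mean [-89.1  76.3 118. ] [-102.3   54.5  110.7] [-76.1  98.7 125. ]
top0 [604 280  18   5  41] case mean [-711.8  -67.2  137.1] [-734.9  -75.8  100.9] [-708.   -61.7  165.9]
side0 [363  64   4  19  46] case mean [-712.1  -67.7  131.6] [-723.2  -73.5   95.5] [-703.5  -60.7  162.5]
side0 [341 198   6  14  61] case mean [-159.5    5.4  154.4] [-171.2   -1.5  127. ] [-153.1   11.6  172.8]
side0 [169 214  25  16 163] case mean [  -6.6 -337.4  139.8] [ -38.6 -372.4  134.8] [  16.4 -318.3  145.3]
side0 [293 224  20  11 148] case mean [-88.  -73.9 118.1] [-104.4  -96.3  113.2] [-75.1 -53.  123. ]
side0 [355 238  20  11 151] case mean [-88.   75.5 117.9] [-104.2   54.1  112. ] [-73.6  96.7 123.6]
post0 [ 0.52778102 -0.10639228  0.147     ]
pos [ 0.1882 -0.6478  0.2305] case [-758.   238.3  230.5]
tool shift mm (now axes) [  51.1  477.2 -425. ] turn units [-1.06e+01 -1.00e-02 -1.00e-02]
```

```bash
python3 -m jog '-10 38 -34 -1 0 0 40; 0 30 -38 -1 0 0 40; 0 26 -42 -1 0 0 40; 0 22 -44 -1 0 0 40; 0 17 -46 -1 0 0 40' 20; python3 -c "
from h import *
plan(cw(-164.5,6,180),frame([0,0,-1],-ey))"
```

```text
t: 0.65
eef_pos: [0.2086, -0.4133, 0.2406]
tool_rot: [0.657, 0.261, 0.657, -0.261]
contact_force: [0.0, -0.1, 0.8]
gripper_width: 0.467
pos [ 0.2086 -0.4133  0.2406] case [-523.6  259.8  240.6]
tool shift mm (now axes) [ 60.8 439.4  15.9] turn units [-5.53  0.   -0.  ]
```

```bash
python3 -m jog '0 45 2 0 0 0 40; 0 45 2 0 0 0 40; 0 45 2 0 0 0 40; 0 45 2 0 0 0 40; 0 45 2 0 0 0 40';python3 -m jog '0 45 2 0 0 0 40; 0 45 2 0 0 0 40; 0 45 2 0 0 0 40; 0 45 2 0 0 0 40; 0 10 0 0 0 0 40'; python3 -m jog '0 0 0 -1 0 0 40;0 0 0 -1 0 0 40;0 0 0 -1 0 0 40;0 0 0 -1 0 0 40;0 0 0 -1 0 0 40'; python3 -c "
from h import *
plan(cw(-164.5,6,180),frame([0,0,-1],-ey))
print(bot.get_obs()['q'])"
```

```text
t: 1.15
eef_pos: [0.3714, -0.259, 0.2411]
tool_rot: [0.656, 0.264, 0.656, -0.264]
contact_force: [0.7, -1.4, 0.0]
gripper_width: 0.468
t: 1.65
eef_pos: [0.5109, -0.1238, 0.2411]
tool_rot: [0.657, 0.263, 0.657, -0.26]
contact_force: [0.3, -0.5, -0.2]
gripper_width: 0.467
t: 2.15
eef_pos: [0.5071, -0.1294, 0.2406]
tool_rot: [0.702, 0.084, 0.702, -0.084]
contact_force: [-0.3, 0.4, 0.0]
gripper_width: 0.467
pos [ 0.5071 -0.1294  0.2406] case [-191.3   16.2  240.6]
tool shift mm (now axes) [60.6 27.4  8.7] turn units [-0.56 -0.01  0.  ]
[ 0.59682043  0.26691125 -0.55016316  1.87454849  0.16056029  1.04454081
 -0.25588223]
```

```bash
python3 -m jog '0 27 9 -0.5 0 0 40; 20 0 0 0 0 0 40;20 0 0 0 0 0 40;0 0 0 0 0 0 40'; python3 -c "
from h import *
plan(cw(-164.5,6,138),frame([0,0,-1],-ey))
snap('wrist','w1');snap('side','s1')"
```

```text
t: 2.55
eef_pos: [0.5206, -0.1052, 0.1984]
tool_rot: [0.702, 0.067, 0.706, -0.067]
contact_force: [-0.4, -0.0, 0.4]
gripper_width: 0.466
pos [ 0.5206 -0.1052  0.1984] case [-165.1    7.3  198.4]
tool shift mm (now axes) [60.4  0.7  1.6] turn units [-0.1  -0.05  0.  ]
```

View pics/w1.png

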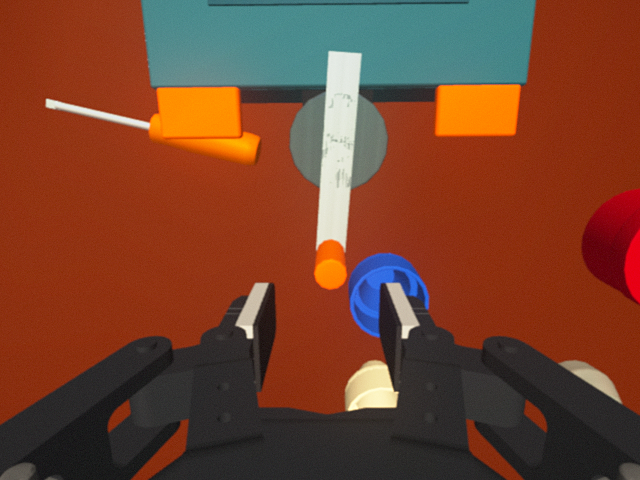

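The wrist view shows the post at (331,265), centred between the fingers. The screwdriver lies on the desk beneath the left tab. Now I lower.

```bash
python3 -m jog '20 0 0 0 0 0 40; 20 0 1 0 0 0 40;20 0 0 0 0 0 40;0 0 0 0 0 0 40'; python3 -m jog '0 0 5 0 0 0 40;0 0 5 0 0 0 40;0 0 0 0 0 0 40';  python3 -m jog '0 0 4 0 0 0 40;0 0 4 0 0 0 40;0 0 0 0 0 0 40'; python3 -c "
from h import *
plan(cw(-164.5,6,138),frame([0,0,-1],-ey))"
```

```text
t: 3.05
eef_pos: [0.5228, -0.1053, 0.1398]
tool_rot: [0.703, 0.067, 0.705, -0.067]
contact_force: [-0.4, -0.4, -0.3]
gripper_width: 0.471
t: 3.35
eef_pos: [0.5354, -0.1071, 0.1423]
tool_rot: [0.705, 0.067, 0.703, -0.067]
contact_force: [0.7, 0.4, 0.1]
gripper_width: 0.465
t: 3.65
eef_pos: [0.5423, -0.1085, 0.1411]
tool_rot: [0.704, 0.067, 0.704, -0.067]
contact_force: [0.6, -1.0, -0.1]
gripper_width: 0.465
pos [ 0.5423 -0.1085  0.1411] case [-164.5  -14.7  141.1]
tool shift mm (now axes) [  3.1  -0.3 -20.7] turn units [-0.1   0.01 -0.  ]
```

```bash
for i in 1; do python3 -m jog '0 0 5 -0.8 0 0 40;0 0 5 -0.8 0 0 40;0 0 0 0 0 0 40'; done; python3 -c "
from h import *
o,r=st();print(o['contact_force'].round(2), wc(o['eef_pos']))
snap('wrist','w2')"
```

```text
t: 3.95
eef_pos: [0.5521, -0.1095, 0.1408]
tool_rot: [0.707, 0.007, 0.707, -0.007]
contact_force: [0.1, 1.3, 0.5]
gripper_width: 0.467
[0.08 1.26 0.53] [-163.75351093  -24.4447437   140.82918752]
```

View pics/w2.png

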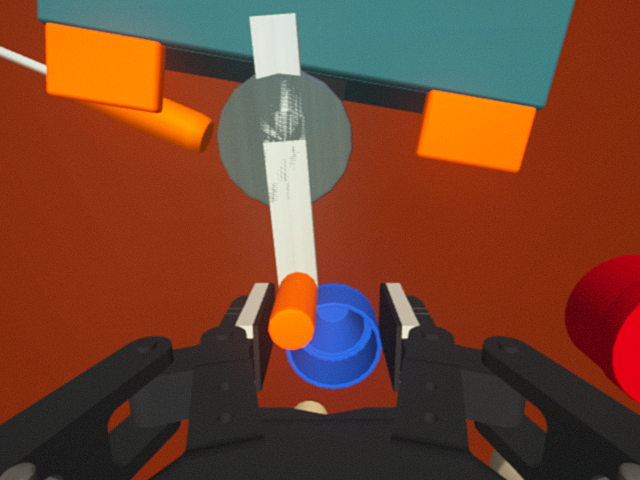

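The post sits against the left finger at (293,320), so the lever is moving. I continue gently.

```bash
python3 -m jog '0 0 4 -0.6 0 0 40;0 0 4 -0.6 0 0 40;0 0 0 0 0 0 40';python3 -m jog '0 0 3 -0.5 0 0 40;0 0 3 -0.5 0 0 40;0 0 0 0 0 0 40'; python3 -c "
from h import *
o,r=st();print(o['contact_force'].round(2), wc(o['eef_pos']))"
```

```text
t: 4.3
eef_pos: [0.5593, -0.1095, 0.1408]
tool_rot: [0.706, -0.036, 0.706, 0.037]
contact_force: [-1.0, -0.3, -0.3]
gripper_width: 0.47
t: 4.6
eef_pos: [0.5616, -0.1082, 0.14]
tool_rot: [0.7, -0.073, 0.706, 0.074]
contact_force: [-10.1, 2.9, 5.1]
gripper_width: 0.468
[-10.07   2.85   5.11] [-160.77507147  -33.63624548  139.95724527]
```

It hit about 11 N and stopped near +0.3 rad, so the positive side is the blocked one. I reverse and go the other way.

```bash
python3 -m jog '0 0 -7 0 0 0 40;0 0 -7 0.5 0 0 40;0 0 -7 1 0 0 40;0 0.3 -7 1 0 0 40;0 0.3 -7 1 0 0 40';python3 -m jog '0 0.3 -7 1 0 0 40;0 0.3 -7 1 0 0 40;0 0.3 -7 1 0 0 40;0 0 0 0 0 0 40'; python3 -c "
from h import *
o,r=st();p=wc(o['eef_pos']);print(p, 'r',np.hypot(p[0]+105,p[1]),'ang',np.arctan2(-p[1],-p[0]-105)); z=r.as_matrix()[:,2]; print('toolang',np.arctan2(z@-ex*-1*1, z@-ey))"
```

```text
t: 5.1
eef_pos: [0.5313, -0.1129, 0.1414]
tool_rot: [0.706, 0.058, 0.704, -0.058]
contact_force: [2.1, -0.8, -0.9]
gripper_width: 0.473
t: 5.5
eef_pos: [0.5108, -0.1065, 0.1414]
tool_rot: [0.688, 0.166, 0.687, -0.167]
contact_force: [1.6, -0.5, -0.4]
gripper_width: 0.466
[-168.14815823   16.64525396  141.43399242] r 65.30508683854536 ang -0.25772824911944703
toolang -0.2967552072823425
```

```bash
python3 -m jog '0 0.6 -6.5 1 0 0 40;0 0.6 -6.5 1 0 0 40;0 0.6 -6.5 1 0 0 40;0 0 0 0 0 0 40';python3 -m jog '0 0.6 -6.5 1 0 0 40;0 0.6 -6.5 1 0 0 40;0 0.6 -6.5 1 0 0 40;0 0 0 0 0 0 40'; python3 -m jog '0 0.6 -6.5 1 0 0 40;0 0.6 -6.5 1 0 0 40;0 0.6 -6.5 1 0 0 40;0 0 0 0 0 0 40';python3 -c "
from h import *
o,r=st();p=wc(o['eef_pos']);print(p, 'r',np.hypot(p[0]+105,p[1]),'ang',np.arctan2(-p[1],-p[0]-105)); z=r.as_matrix()[:,2]; print('toolang',np.arctan2(z@-ex*-1*1, z@-ey))
snap('wrist','w3')"
```

```text
t: 5.9
eef_pos: [0.4957, -0.0941, 0.1413]
tool_rot: [0.654, 0.27, 0.653, -0.271]
contact_force: [0.5, -0.1, 0.7]
gripper_width: 0.466
t: 6.3
eef_pos: [0.4848, -0.0774, 0.141]
tool_rot: [0.604, 0.369, 0.603, -0.369]
contact_force: [-0.5, -0.2, -0.5]
gripper_width: 0.466
t: 6.7
eef_pos: [0.4795, -0.0585, 0.1409]
tool_rot: [0.539, 0.458, 0.539, -0.458]
contact_force: [-0.1, -0.3, -0.0]
gripper_width: 0.468
[-126.36780896   55.98756739  140.86083353] r 59.92654638409808 ang -1.2062059049353395
toolang -1.230945433508348
```

View pics/w3.png

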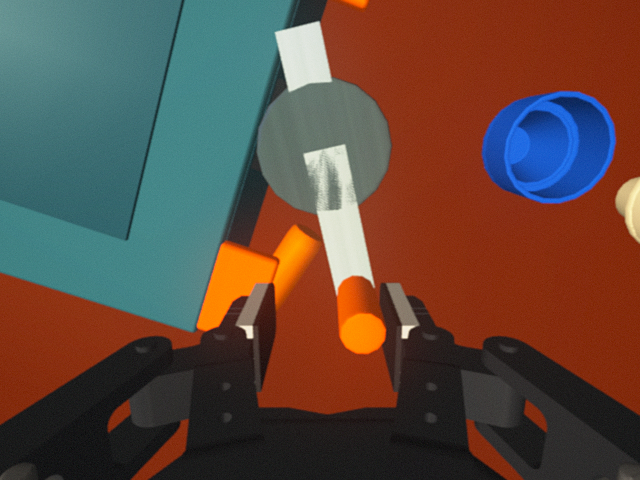

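The lever has swung to roughly −1.0 rad without resistance. Three more rows will clear it.

```bash
python3 -m jog '0 0.3 -6.3 1 0 0 40;0 0.3 -6.3 1 0 0 40;0 0.3 -6.3 1 0 0 40;0 0 0 0 0 0 40';python3 -c "
from h import *
o,r=st();p=wc(o['eef_pos']);print(p, 'r',np.hypot(p[0]+105,p[1]),'ang',np.arctan2(-p[1],-p[0]-105)); z=r.as_matrix()[:,2]; print('toolang',np.arctan2(z@-ex*-1*1, z@-ey))
snap('wrist','w4');
im,W=cloud('w4');hsv=cv2.cvtColor(im,cv2.COLOR_RGB2HSV)
m=(hsv[...,0]<15)&(hsv[...,1]>120)&(hsv[...,2]>170)&(W[...,2]>0.14)
q=np.array([wc(k) for k in W[m]]);print(len(q),np.median(q,0),q.min(0),q.max(0)); print(o['q'])"
```

```text
t: 7.15
eef_pos: [0.4796, -0.0396, 0.1409]
tool_rot: [0.46, 0.537, 0.461, -0.537]
contact_force: [-0.6, 0.0, -0.5]
gripper_width: 0.467
[-107.79444277   59.21159965  140.89410713] r 59.2775036927103 ang -1.5236371404678617
toolang -1.545075454915593
954 [-116.2812264    54.19959082  157.37285849] [-128.58845164   49.19304362  140.00557701] [-83.22350201  71.96467955 166.49180058]
[ 0.18013916  0.29266814 -0.26491298  2.08036468  0.10707856  0.78101052
 -1.87328202]
```

View pics/w4.png

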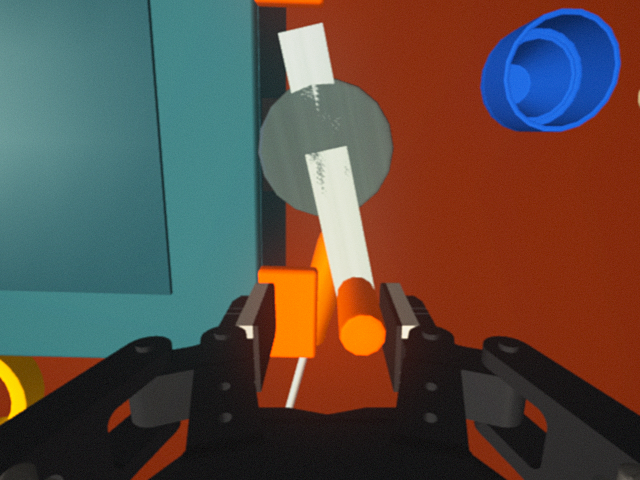

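The lever is at about −1.3 rad, and the toe at (305,60) stays off the lid edge. I'll use the far (right) tab, away from the post: go up, close the fingers, move over and tilt.

```bash
python3 -m jog '-35 0 -2 0 0 0 40;-35 0 0 0 0 0 40;-20 30 20 0 0 0 0;0 35 25 0 0 0 0;0 35 25 0 0 0 0';python3 -m jog '0 35 0 0 1 0 0;0 0 0 0 1 0 0;0 0 0 0 1 0 0;0 0 0 0 1 0 0;0 0 0 0 0 0 0'; python3 -c "
from h import *
a=np.deg2rad(45); d=np.cos(a)*ex-np.sin(a)*np.array([0,0,1])
plan(cw(-176.5,-75,152.5),frame(d,-ex)); print(bot.get_obs()['q'])"
```

```text
t: 7.7
eef_pos: [0.5694, -0.1242, 0.2324]
tool_rot: [0.462, 0.537, 0.46, -0.535]
contact_force: [0.1, 0.0, 0.1]
gripper_width: 0.003
t: 8.2
eef_pos: [0.601, -0.1337, 0.2289]
tool_rot: [0.353, 0.639, 0.544, -0.415]
contact_force: [-1.0, -0.9, 0.3]
gripper_width: 0.002
pos [ 0.601  -0.1337  0.2289] case [-178.9  -76.9  228.9]
tool shift mm (now axes) [70.8 -1.8 28.9] turn units [0.13 3.5  0.1 ]
[ 0.55769843  0.46359199 -0.30819979  1.66354868 -0.31432167  1.10494943
 -1.30255594]
```

```bash
python3 -m jog '0 0 0 0 1 0 0;0 0 0 0 1 0 0;0 0 0 0.1 1 0.1 0;0 0 0 0 0.5 0 0;0 0 0 0 0 0 0'; python3 -c "
from h import *
a=np.deg2rad(45); d=np.cos(a)*ex-np.sin(a)*np.array([0,0,1])
plan(cw(-177,-75,147),frame(d,-ex)); print(bot.get_obs()['q']); snap('side','s2')"
```

```text
t: 8.7
eef_pos: [0.6013, -0.1295, 0.2292]
tool_rot: [0.247, 0.707, 0.595, -0.293]
contact_force: [-0.1, -0.7, 0.0]
gripper_width: -0.002
pos [ 0.6013 -0.1295  0.2292] case [-174.8  -76.5  229.2]
tool shift mm (now axes) [56.6 -1.5 59.6] turn units [0.05 0.01 0.04]
[ 0.75492673  0.59116884 -0.40232263  1.64071094 -0.58193786  1.21074125
 -1.06457361]
```

View pics/s2.png

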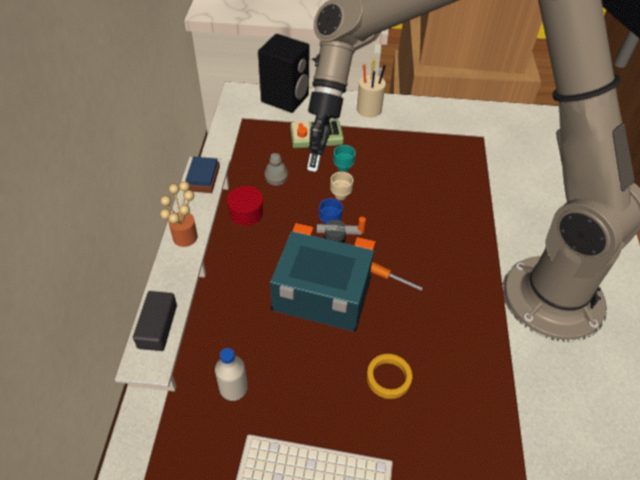

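```bash
python3 -m jog '0 0 30 0 0 0 0;20 0 30 0 0 0 0;36 0 0 0 0 0 0;0 0 0 0 0 0 0'; python3 -c "
from h import *
a=np.deg2rad(45); d=np.cos(a)*ex-np.sin(a)*np.array([0,0,1])
plan(cw(-106,-75,79),frame(d,-ex)); snap('wrist','w5')"
```

```text
t: 9.15
eef_pos: [0.6004, -0.1252, 0.147]
tool_rot: [0.246, 0.704, 0.598, -0.292]
contact_force: [-0.1, 1.0, -0.1]
gripper_width: -0.005
pos [ 0.6004 -0.1252  0.147 ] case [-170.6  -74.8  147. ]
tool shift mm (now axes) [93.8  1.2  2.6] turn units [ 0.09 -0.02  0.11]
```

View pics/w5.png

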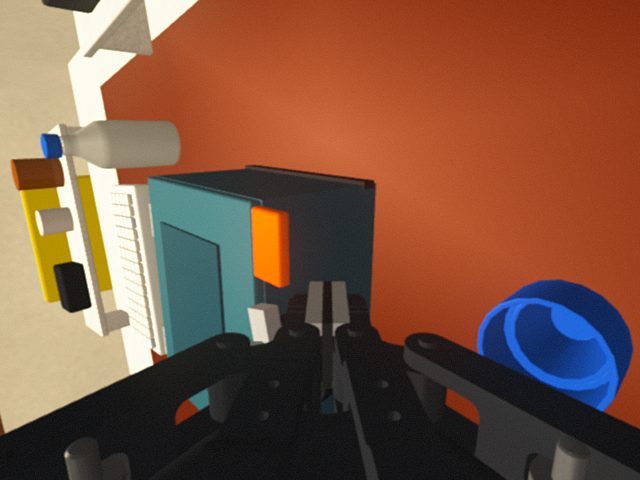

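The fingertip at (325,300) lies on the line that passes just below and in front of the right tab at (270,245). I go in.

```bash
python3 -m jog '35 0 1 0 0 0 0;35 0 1 0 0 0 0;0 0 0 0 0 0 0' && python3 -m jog '15 0 0 0 0 0 0;8 0 0 0 0 0 0;0 0 0 0 0 0 0'; python3 -c "
from h import *
a=np.deg2rad(45); d=np.cos(a)*ex-np.sin(a)*np.array([0,0,1])
plan(cw(-106,-75,79),frame(d,-ex)); snap('wrist','w6')"
```

```text
t: 9.5
eef_pos: [0.6092, -0.0783, 0.0976]
tool_rot: [0.247, 0.705, 0.598, -0.291]
contact_force: [-1.0, 0.7, 0.8]
gripper_width: -0.0
t: 9.8
eef_pos: [0.613, -0.0669, 0.0818]
tool_rot: [0.247, 0.707, 0.595, -0.292]
contact_force: [-1.0, -0.1, 0.1]
gripper_width: 0.001
pos [ 0.613  -0.0669  0.0818] case [-111.1  -76.8   81.8]
tool shift mm (now axes) [ 5.6 -1.8 -1.6] turn units [0.07 0.   0.04]
```

View pics/w6.png

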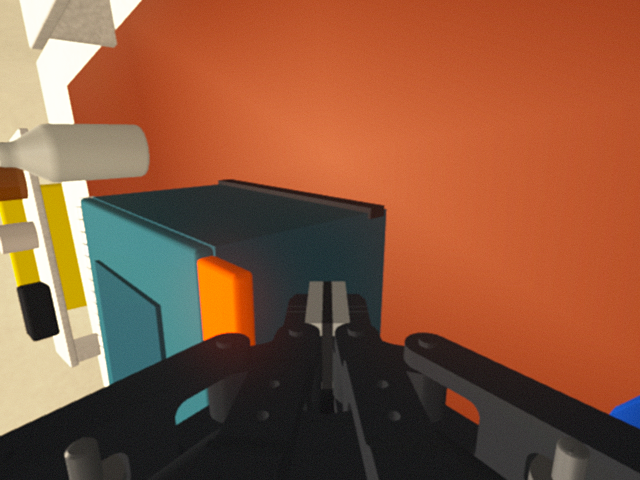

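```bash
cat > lid.py <<'E'
from h import *
def tcp(th,h=12):
    c,s=np.cos(th),np.sin(th); rot=lambda x,z:np.array([x*c+z*s,-x*s+z*c]); n=np.array([.707,.707]); d=np.array([.707,-.707])
    U=rot(-180,-4)+18*d if th<np.pi/4 else rot(-162,-4)
    return U-h*n+np.array([77,114])
E
python3 - <<'E'
from lid import *
prev=wc(bot.get_obs()['eef_pos'])[[0,2]]
for th in np.arange(0,1.66,.1):
    p=tcp(th); D=p-prev; prev=p
    print(round(th,2),p.round(1),'tool x %.1f z %.1f'%(.707*(D[0]-D[1]),-.707*(D[0]+D[1])))
E
```

```text
0.0 [-98.8  88.8] tool x 4.5 z -14.0
0.1 [-98.3 106.8] tool x -12.4 z -13.1
0.2 [-96.  124.6] tool x -11.0 z -14.2
0.3 [-91.9 142.2] tool x -9.5 z -15.3
0.4 [-86.1 159.2] tool x -8.0 z -16.1
0.5 [-78.6 175.6] tool x -6.3 z -16.9
0.6 [-69.6 191.1] tool x -4.6 z -17.4
0.7 [-59.  205.7] tool x -2.8 z -17.8
0.8 [-47.2 218.9] tool x -1.0 z -17.7
0.9 [-35.3 229.9] tool x 0.6 z -16.2
1.0 [-22.4 239.7] tool x 2.3 z -16.0
1.1 [ -8.5 248.1] tool x 3.8 z -15.7
1.2 [  6.1 255.1] tool x 5.4 z -15.3
1.3 [ 21.3 260.5] tool x 6.9 z -14.7
1.4 [ 37.  264.5] tool x 8.3 z -13.9
1.5 [ 53.1 266.8] tool x 9.7 z -13.0
1.6 [ 69.2 267.6] tool x 10.9 z -12.0
```

```bash
python3 -m jog '4 -1 -7 0 0 0 0;0 0 -7 0 0 0 0;-6 0 -6.5 0 0 0 0;-6 0 -6.5 0 0 0 0;0 0 0 0 0 0 0' && python3 -m jog '-5.5 0 -7 0 0 0 0;-5.5 0 -7 0 0 0 0;-5 0 -8 0 0 0 0;-5 0 -8 0 0 0 0;0 0 0 0 0 0 0'; python3 -c "
from h import *
print(wc(bot.get_obs()['eef_pos'])); snap('side','s3'); snap('wrist','w7')"
```

```text
t: 10.35
eef_pos: [0.6145, -0.0552, 0.1078]
tool_rot: [0.248, 0.707, 0.594, -0.292]
contact_force: [-0.4, -1.6, -1.3]
gripper_width: -0.001
t: 10.85
eef_pos: [0.6157, -0.0472, 0.1445]
tool_rot: [0.248, 0.707, 0.595, -0.291]
contact_force: [-0.5, -0.8, 0.4]
gripper_width: 0.004
[-91.19067112 -76.05586843 144.53327325]
```

View pics/s3.png

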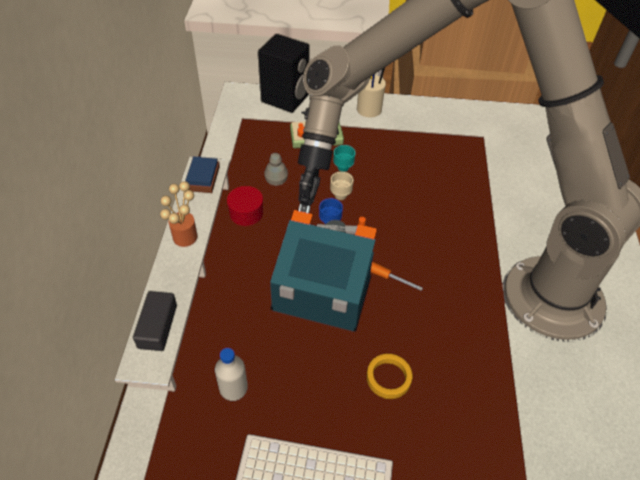

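View pics/w7.png

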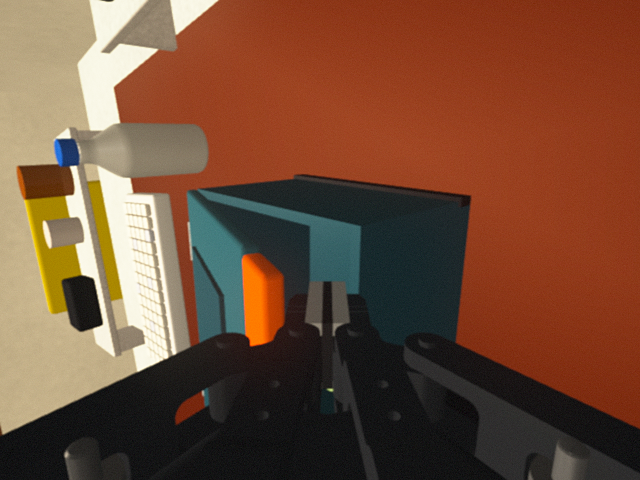

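The lid is rising: the tab at (262,290) rides on the fingers and the lid edges tilt up. I continue.

```bash
python3 -m jog '-4 0 -8 0 0 0 0;-4 0 -8 0 0 0 0;-3 0 -8.5 0 0 0 0;-3 0 -8.5 0 0 0 0;-5 0 -17 0 0 0 0' && python3 -m jog '-3 0 -18 0 0 0 0;-1 0 -18 0 0 0 0;0 0 0 0 0 0 0'; python3 -c "
from h import *
print(wc(bot.get_obs()['eef_pos'])); snap('side','s4'); snap('wrist','w8')
import cv2; cv2.imwrite('pics/p8.png',np.hstack([cv2.resize(cv2.imread('pics/'+n+'.png'),(400,300)) for n in ['s4','w8']]))"
```

```text
t: 11.45
eef_pos: [0.6184, -0.0266, 0.1913]
tool_rot: [0.246, 0.707, 0.594, -0.293]
contact_force: [0.5, -1.5, -2.6]
gripper_width: -0.003
t: 11.75
eef_pos: [0.6238, -0.0009, 0.2233]
tool_rot: [0.249, 0.707, 0.595, -0.29]
contact_force: [-0.4, 0.6, -0.1]
gripper_width: 0.003
[-44.12163727 -75.83573747 223.28293235]
```

View pics/p8.png

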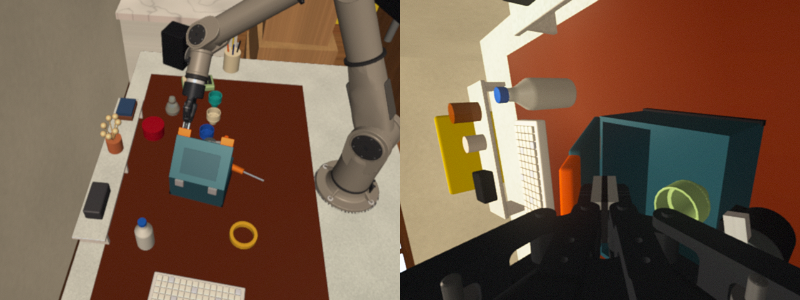

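The lid is past 45° and the green cup shows inside at (680,205) of the composite. I finish the lift.

```bash
python3 -m jog '0 0 -16 0 0 0 0;2 0 -16 0 0 0 0;4 0 -16 0 0 0 0;5 0 -15 0 0 0 0;0 0 0 0 0 0 0' && python3 -m jog '7 0 -15 0 0 0 0;8 0 -14 0 0 0 0;10 0 -13 0 0 0 0;7 0 -8 0 0 0 0;0 0 0 0 0 0 0'; python3 -c "
from h import *
print(wc(bot.get_obs()['eef_pos'])); snap('side','s5'); snap('wrist','w9')
import cv2; cv2.imwrite('pics/p9.png',np.hstack([cv2.resize(cv2.imread('pics/'+n+'.png'),(400,300)) for n in ['s5','w9']]))"
```

```text
t: 12.35
eef_pos: [0.6319, 0.0513, 0.2586]
tool_rot: [0.248, 0.706, 0.596, -0.29]
contact_force: [-0.3, 0.5, -0.7]
gripper_width: 0.004
t: 12.85
eef_pos: [0.641, 0.1077, 0.2698]
tool_rot: [0.247, 0.706, 0.596, -0.291]
contact_force: [0.1, -0.1, 0.9]
gripper_width: 0.001
[ 65.77871011 -73.47042457 269.77782671]
```

View pics/p9.png

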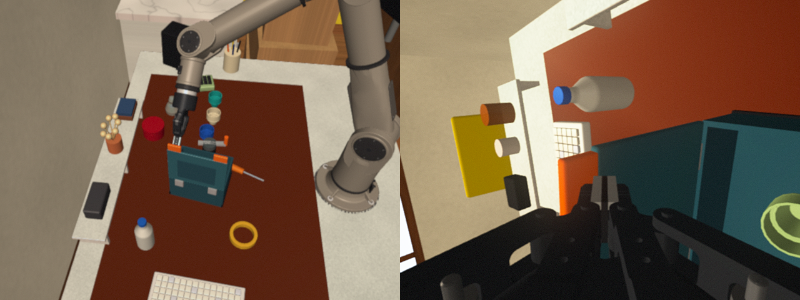

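```bash
python3 -m jog '-20 0 0 0 0 0 0;-40 0 0 0 0 0 0;-40 0 0 0 -1 0 0;-30 0 0 0 -1 0 85;0 0 30 0 -1 0 85' && python3 -m jog '0 0 30 0 -1 0 85;0 0 30 0 -1 0 85;0 0 30 0 -1 0 85;0 0 30 0 -1.4 0 85;0 0 0 0 0 0 85';  python3 -c "
from h import *
print(wc(bot.get_obs()['eef_pos'])); snap('side','s6'); snap('top','t6')
im,W=cloud('t6'); q=((W-np.array([*C0,0]))@np.stack([ex,ey,[0,0,1]],1))*1000
hsv=cv2.cvtColor(im,cv2.COLOR_RGB2HSV)
m=(q[...,2]>150)&(q[...,2]<310)&(abs(q[...,1])<90)&(q[...,0]>0)&(q[...,0]<140); p=q[m]; print(len(p),p.min(0),p.max(0))
for a,b in [(150,200),(200,240),(240,280),(280,310)]:
    k=p[(p[:,2]>a)&(p[:,2]<b)]; print(a,len(k),k.mean(0) if len(k) else '',k[:,0].min() if len(k) else '')
g=(hsv[...,0]>25)&(hsv[...,0]<60)&(hsv[...,1]>50)&(abs(q[...,0])<72)&(abs(q[...,1])<95)
p=q[g];print('green',len(p),p.min(0),p.max(0)); k=p[p[:,2]>66]; print(len(k),k.min(0),k.max(0))
"
```

```text
t: 13.45
eef_pos: [0.6242, -0.0097, 0.3533]
tool_rot: [0.341, 0.654, 0.545, -0.398]
contact_force: [1.3, 0.2, 0.1]
gripper_width: 0.329
t: 13.95
eef_pos: [0.6019, -0.1199, 0.3094]
tool_rot: [0.454, 0.543, 0.458, -0.538]
contact_force: [-0.0, 2.1, 0.1]
gripper_width: 0.993
[-165.15367412  -75.36081503  309.43846219]
1037 [ 71.71788465 -89.73049625 150.42871018] [ 81.00892188  89.86608261 298.68655688]
150 236 [ 73.06043414  -0.22161868 176.08915329] 72.31346355698253
200 211 [ 72.80375062   0.33649664 220.80467999] 72.10061263057923
240 400 [ 74.59748715   0.361797   262.9130391 ] 71.71788464521853
280 190 [ 7.55853269e+01 -1.29435118e-01  2.92480776e+02] 71.85406366515907
green 502 [-43.93960906 -23.06770835   1.72262039] [17.55784347 38.75801457 78.06189015]
88 [-43.65250083 -19.37514295  66.48772491] [14.45521001 38.75801457 78.06189015]
```

View pics/t6.png

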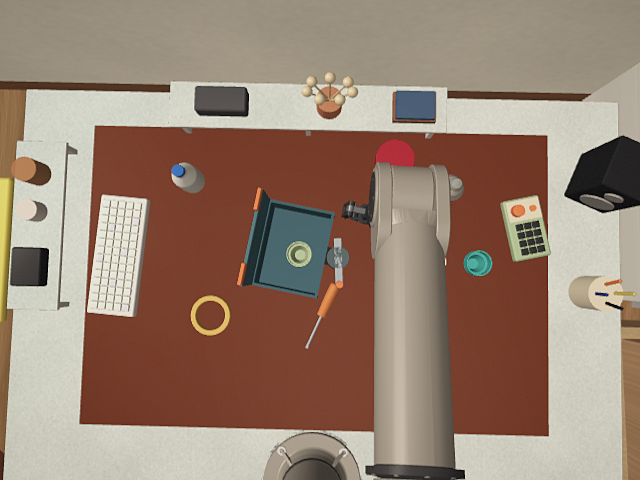

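View pics/s6.png

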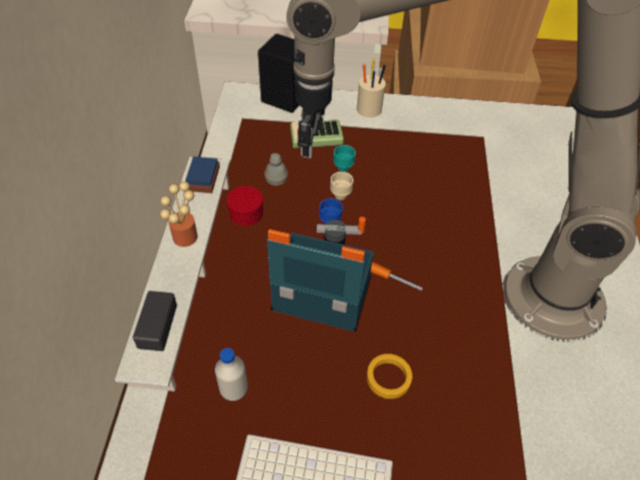

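The lid is upright (its inner face is at case x≈72–73 all the way up, about 1.56 rad). The lever is still clear at top view (338,245–285), and the green cup is at (299,254). Next I go over the cream cup with the same hand orientation.

```bash
python3 -c "
from h import *
plan(np.array([.5335,-.273,.22]),frame([0,0,-1],-ex))"
```

```text
pos [ 0.6023 -0.1189  0.3098] case [-164.1  -75.5  309.8]
tool shift mm (now axes) [ 87.4 -41.6 164.8] turn units [ 0.07 -0.14 -0.01]
```

```bash
python3 -m jog '0 -10 40 0 0 0 74;0 -10 40 0 0 0 74;20 -10 40 0 0 0 74;30 -11 40 0 0 0 74;35 0 4 0.1 -0.1 0 74'; python3 -m jog '0 0 0 0 0 0 74;0 0 0 0 0 0 74';python3 -c "
from h import *
plan(np.array([.5335,-.273,.22]),frame([0,0,-1],-ex))
snap('wrist','w10')
im,W=cloud('w10');hsv=cv2.cvtColor(im,cv2.COLOR_RGB2HSV)
z=W[...,2]; m=(z>.058)&(z<.072)
n,l,s,c=cv2.connectedComponentsWithStats(m.astype(np.uint8))
for i in range(1,n):
  if s[i,4]>150:
    p=W[l==i][:,:2].astype(np.float32); print(s[i],cv2.minEnclosingCircle(p),hsv[l==i].mean(0).round())
"
```

```text
t: 14.55
eef_pos: [0.5317, -0.2805, 0.224]
tool_rot: [0.45, 0.547, 0.448, -0.546]
contact_force: [0.5, 0.3, 0.2]
gripper_width: 0.868
t: 14.75
eef_pos: [0.5351, -0.2719, 0.2243]
tool_rot: [0.452, 0.544, 0.453, -0.542]
contact_force: [0.1, 0.8, 0.4]
gripper_width: 0.864
pos [ 0.5351 -0.2719  0.2243] case [-326.6  -36.5  224.3]
tool shift mm (now axes) [ 4.3 -1.4  1.3] turn units [-0.04 -0.03 -0.01]
[  0 141  25 102 993] ((0.5982116460800171, -0.03324474021792412), 0.0384591668844223) [ 95. 127.  38.]
[ 429  154   80   77 1280] ((0.5328251719474792, -0.3831227421760559), 0.0303169135004282) [ 85. 231. 197.]
[ 161  177   79   75 1222] ((0.5543172359466553, -0.17396603524684906), 0.030320288613438606) [113. 178. 186.]
[ 293  179   77   76 1043] ((0.5332300662994385, -0.27490106225013733), 0.030015122145414352) [ 26.  57. 244.]
[ 39 232  50  60 601] ((0.5377799868583679, -0.05273063853383064), 0.025597508996725082) [80. 77. 22.]
[ 25 314  21  46 335] ((0.47440266609191895, -0.008255770429968834), 0.021429629996418953) [ 90. 111.  41.]
```

View pics/w10.png

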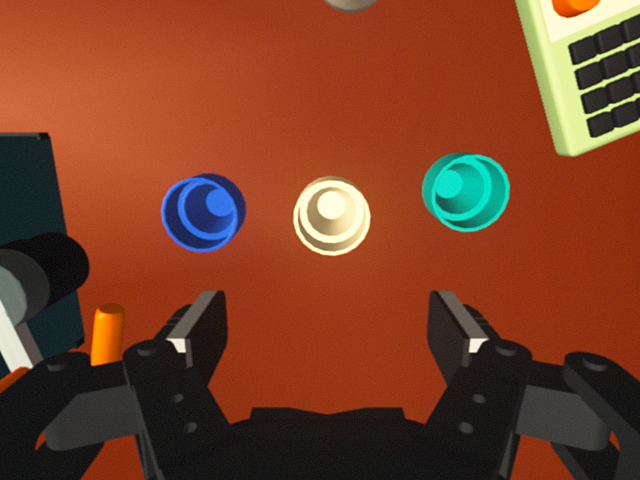

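The middle cup, with its rim at (331,215), is the cream one: hue 26, pale, centre (0.533,−0.274). The blue one at (203,212) and the turquoise one at (466,192) are the decoys. I descend onto it, gripping high on the collar so the tips stay above the green rim later.

```bash
python3 -c "
from h import *
plan(np.array([.5332,-.2742,.03]),frame([0,0,-1],-ex))"
python3 -m jog '40 -1 2 0 0 0 74;40 0 1 0 0 0 74;30 0 0 0 0 0 74;0 0 0 0 0 0 74;0 0 0 0 0 0 74'; python3 -c "
from h import *
plan(np.array([.5332,-.2742,.03]),frame([0,0,-1],-ex)); snap('wrist','w11')"
```

```text
pos [ 0.5361 -0.2719  0.2255] case [-326.4  -37.5  225.5]
tool shift mm (now axes) [195.4  -3.2   3.2] turn units [-0.03 -0.02 -0.04]
t: 15.3
eef_pos: [0.5351, -0.2753, 0.1159]
tool_rot: [0.454, 0.544, 0.452, -0.542]
contact_force: [0.6, -0.5, 1.0]
gripper_width: 0.862
pos [ 0.5351 -0.2753  0.1159] case [-329.9  -37.1  115.9]
tool shift mm (now axes) [85.9 -2.4 -0.7] turn units [-0.03 -0.   -0.04]
```

View pics/w11.png

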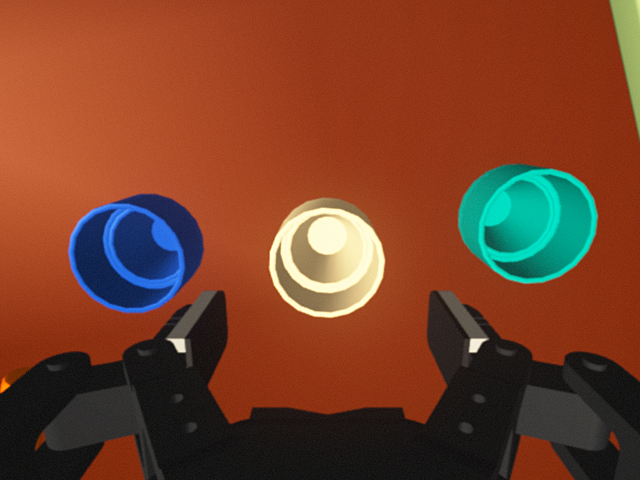

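The cream rim at (327,262) is centred between the pads. I go down and close.

```bash
python3 -m jog '30 -2 -1 0 0 0 74;30 0 0 0 0 0 74;26 0 0 0 0 0 74;0 0 0 0 0 0 74;0 0 0 0 0 0 74'; python3 -c "
from h import *
plan(np.array([.5332,-.2742,.03]),frame([0,0,-1],-ex)); snap('wrist','w12')"; python3 -m jog '0 0 0 0 0 0 50;0 0 0 0 0 0 50;0 0 0 0 0 0 50;0 0 0 0 0 0 50;0 0 0 0 0 0 50' 25;  python3 -c "
from h import *
snap('wrist','w13')
cv2.imwrite('pics/p13.png',np.hstack([cv2.resize(cv2.imread('pics/'+n+'.png'),(400,300)) for n in ['w12','w13']]))"
```

```text
t: 15.85
eef_pos: [0.5333, -0.2749, 0.03]
tool_rot: [0.454, 0.544, 0.451, -0.543]
contact_force: [0.7, -0.3, 0.5]
gripper_width: 0.868
pos [ 0.5333 -0.2749  0.03  ] case [-329.9  -35.2   30. ]
tool shift mm (now axes) [ 0.  -0.2 -0.7] turn units [-0.04  0.   -0.04]
t: 16.4
eef_pos: [0.5335, -0.2752, 0.0305]
tool_rot: [0.454, 0.545, 0.451, -0.542]
contact_force: [-0.5, 0.7, 6.3]
gripper_width: 0.703
```

View pics/p13.png

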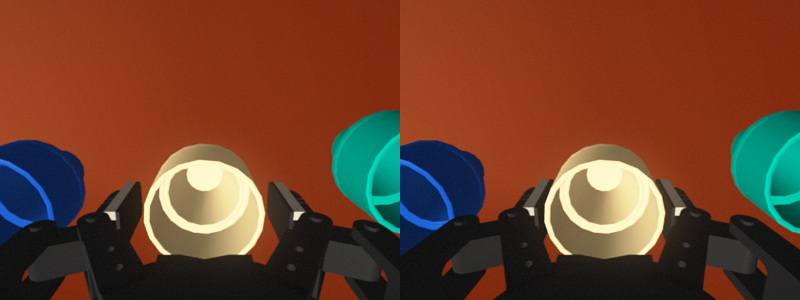

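The jaws hold the cup at 60 mm. I lift, and fit the green rim from the earlier top view.

```bash
python3 -m jog '-15 0 0 0 0 0 50;-30 0 0 0 0 0 50;-45 0 0 0 0 0 50;-45 0 0 0 0 0 50;-45 0 0 0 0 0 50';python3 -m jog '-20 0 0 0 0 0 50;0 0 0 0 0 0 50'; python3 - <<'E'
from h import *
snap('wrist','w14'); snap('top','t14')
for n in ['t6','t14']:
    im,W=cloud(n); q=((W-np.array([*C0,0]))@np.stack([ex,ey,[0,0,1]],1))*1000
    hsv=cv2.cvtColor(im,cv2.COLOR_RGB2HSV)
    g=(hsv[...,0]>25)&(hsv[...,0]<60)&(hsv[...,1]>40)&(abs(q[...,0])<71)&(abs(q[...,1])<93)
    cs,_=cv2.findContours(g.astype(np.uint8),cv2.RETR_EXTERNAL,cv2.CHAIN_APPROX_NONE)
    c=max(cs,key=cv2.contourArea); e=cv2.fitEllipse(c); print(n,e)
    cc=bot.calibration('top');T=cc['T']; 
    (u,v)=e[0]; ray=T[:3,:3]@np.array([(u-cc['cx'])/cc['fx'],-(v-cc['cy'])/cc['fy'],-1]); s=(0.070-T[2,3])/ray[2]; P=T[:3,3]+s*ray; print('by ellipse',P,wc(P))
    m=g&(q[...,2]>62); print('depth circ',cv2.minEnclosingCircle(q[m][:,:2].astype(np.float32)), q[m][:,2].mean())
E
```

```text
t: 16.95
eef_pos: [0.5311, -0.2744, 0.2115]
tool_rot: [0.453, 0.544, 0.452, -0.543]
contact_force: [0.7, 0.5, -1.4]
gripper_width: 0.701
t: 17.15
eef_pos: [0.5334, -0.2753, 0.2338]
tool_rot: [0.456, 0.545, 0.449, -0.542]
contact_force: [0.3, -0.1, -0.8]
gripper_width: 0.704
t6 ((298.74822998046875, 253.77203369140625), (24.533573150634766, 25.111373901367188), 161.52862548828125)
by ellipse [0.54521234 0.04318681 0.07      ] [-14.69809843   9.33234132  70.        ]
depth circ ((-14.249611854553223, 9.745078086853027), 29.679637908935547) 69.98800720748287
t14 ((298.8116455078125, 253.7796173095703), (24.42886734008789, 25.04812240600586), 164.1946563720703)
by ellipse [0.54519805 0.04303717 0.07      ] [-14.84790127   9.31990989  70.        ]
depth circ ((-14.406137466430664, 9.715545654296875), 29.648134231567383) 70.00321894797305
```

View pics/w14.png

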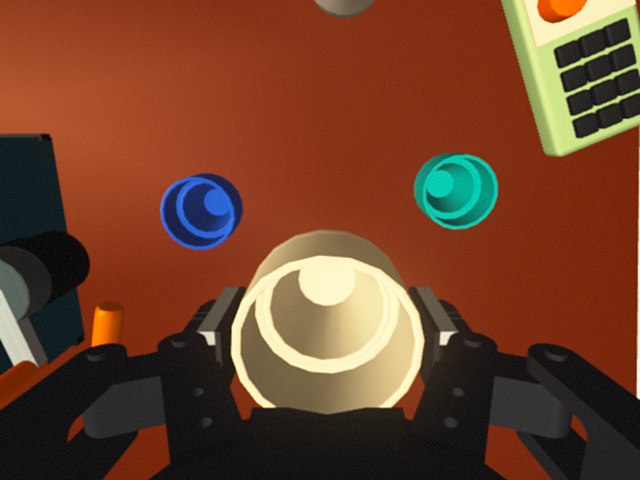

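```bash
python3 - <<'E'
from h import *
im,W=cloud('w14'); o,r=st(); hsv=cv2.cvtColor(im,cv2.COLOR_RGB2HSV)
m=(hsv[...,0]>15)&(hsv[...,0]<35)&(hsv[...,1]<140)&(hsv[...,2]>180)&(W[...,2]>.255)&(W[...,2]<.28)&(np.arange(480)[:,None]<420)
p=W[m]; (c,rad)=cv2.minEnclosingCircle(p[:,:2].astype(np.float32)); print(c,rad,p[:,2].mean(),np.percentile(p[:,2],[5,95]),m.sum())
d=r.inv().apply(np.array([*c,p[:,2].mean()])-o['eef_pos'])*1000; print('rim centre in tool',d)
plan(cw(-14.6,9.5,240),frame([0,0,-1],-ex))
E
```

```text
(0.539530873298645, -0.2770511209964752) 0.03546294569969177 0.2658360192038509 [0.25704321 0.26873227] 6061
rim centre in tool [-36.89072048   8.85199924   1.04236049]
pos [ 0.5311 -0.2745  0.2289] case [-329.8  -33.   228.9]
tool shift mm (now axes) [ -11.3  -43.9 -315. ] turn units [-0.04  0.   -0.03]
```

```bash
python3 -m jog '-8 -4 -30 0 0 0 50;0 -6 -40 0 0 0 50;0 -6 -40 0 0 0 50;0 -6 -40 0 0 0 50;0 -6 -40 0 0 0 50' && python3 -m jog '0 -6 -40 0 0 0 50;0 -5 -40 0 0 0 50;0 -4 -30 0 0 0 50;0 -1 -13 0 0 0 50;0 0 0 0 0 0 50'; python3 -m jog '0 0 0 0 0 0 50;0 0 0 0 0 0 50'; python3 - <<'E'
from h import *
plan(cw(-14.6,9.5,190),frame([0,0,-1],-ex)); snap('side','s15'); snap('wrist','w15')
plan(cw(-14.6,9.5,190),frame([0,0,-1],-ex))
cv2.imwrite('pics/p15.png',np.hstack([cv2.resize(cv2.imread('pics/'+n+'.png'),(400,300)) for n in ['s15','w15']]))
E
```

```text
t: 17.75
eef_pos: [0.5368, -0.081, 0.2343]
tool_rot: [-0.452, -0.543, -0.453, 0.544]
contact_force: [1.1, -0.4, 0.3]
gripper_width: 0.705
t: 18.25
eef_pos: [0.544, 0.0431, 0.2348]
tool_rot: [-0.453, -0.542, -0.454, 0.543]
contact_force: [-0.2, 0.4, -1.0]
gripper_width: 0.7
t: 18.45
eef_pos: [0.5446, 0.0389, 0.2354]
tool_rot: [-0.452, -0.544, -0.451, 0.544]
contact_force: [0.2, 0.4, -1.1]
gripper_width: 0.702
pos [0.5446 0.0389 0.2354] case [-19.    9.2 235.4]
tool shift mm (now axes) [45.4 -0.4 -4.5] turn units [-0.07  0.01 -0.01]
pos [0.5447 0.0394 0.2356] case [-18.5   9.2 235.6]
tool shift mm (now axes) [45.6 -0.4 -3.9] turn units [-0.07  0.01 -0.01]
```

View pics/p15.png

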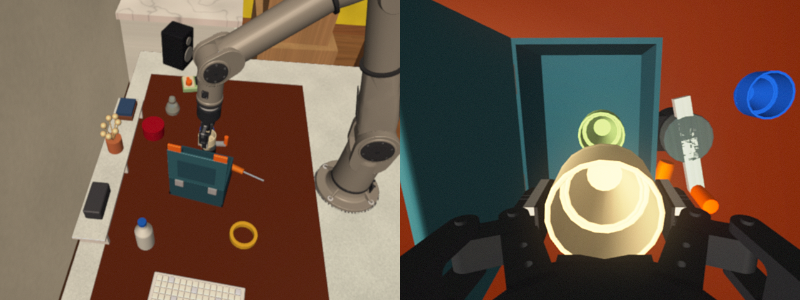

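```bash
python3 - <<'E'
from h import *
im,W=cloud('w15'); q=((W-np.array([*C0,0]))@np.stack([ex,ey,[0,0,1]],1))*1000
hsv=cv2.cvtColor(im,cv2.COLOR_RGB2HSV)
g=(hsv[...,0]>25)&(hsv[...,0]<60)&(hsv[...,1]>60)&(q[...,2]>64)&(q[...,2]<76)&(abs(q[...,0])<71)&(abs(q[...,1])<93)
p=q[g]; print(len(p),p.min(0),p.max(0))
A=np.c_[2*p[:,:2],np.ones(len(p))]; s=np.linalg.lstsq(A,(p[:,:2]**2).sum(1),rcond=None)[0]; print('fit',s[:2],np.sqrt(s[2]+s[0]**2+s[1]**2))
# lid face and front inner wall check in wrist
w=(q[...,2]>150)&(q[...,2]<230)&(q[...,0]>50)&(q[...,0]<100); print('lid x',np.median(q[w][:,0]))
E
```

```text
653 [-45.17736464 -19.76297701  64.04741874] [13.82683972 26.34863075 72.43576053]
fit [-15.52543481   9.65908945] 28.06984932843253
lid x 71.4402735525602
```

```bash
python3 -m jog '30 0 -3 0 0 0 50;40 0 0 0 0 0 50;40 0 0 0 0 0 50;0 0 0 0 0 0 50;0 0 0 0 0 0 50'; python3 - <<'E'
from h import *
plan(cw(-15.2,9.6,70),frame([0,0,-1],-ex)); snap('side','s16'); snap('wrist','w16')
cv2.imwrite('pics/p16.png',np.hstack([cv2.resize(cv2.imread('pics/'+n+'.png'),(400,300)) for n in ['s16','w16']]))
E
```

```text
t: 19.05
eef_pos: [0.5455, 0.0436, 0.1262]
tool_rot: [0.452, 0.544, 0.452, -0.544]
contact_force: [-0.5, 0.6, -0.1]
gripper_width: 0.702
pos [0.5455 0.0436 0.1262] case [-14.3   9.1 126.2]
tool shift mm (now axes) [56.2 -0.5  0.9] turn units [-0.05  0.   -0.01]
```

View pics/p16.png

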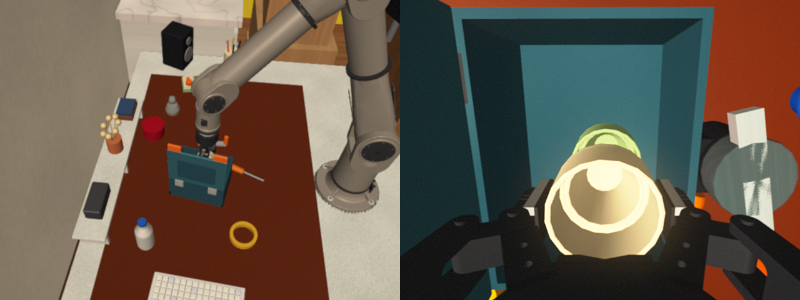

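The cream cup is directly over the green one at composite (607,135) and inside the case opening. I lower it slowly.

```bash
python3 -m jog '12 0 0 0 0 0 50;12 0 0 0 0 0 50;12 0 0 0 0 0 50;0 0 0 0 0 0 50'; python3 -m jog '8 0 0 0 0 0 50;6 0 0 0 0 0 50;0 0 0 0 0 0 50'; python3 -m jog '3 0 0 0 0 0 50;0 0 0 0 0 0 50';  python3 -m jog '3 0 0 0 0 0 50;0 0 0 0 0 0 50;0 0 0 0 0 0 50'; python3 -c "
from h import *
plan(cw(-15.2,9.6,70),frame([0,0,-1],-ex))
snap('wrist','w17')"
```

```text
t: 19.55
eef_pos: [0.544, 0.044, 0.0878]
tool_rot: [-0.452, -0.543, -0.453, 0.544]
contact_force: [-0.4, -0.2, -0.1]
gripper_width: 0.698
t: 19.85
eef_pos: [0.545, 0.0441, 0.0749]
tool_rot: [-0.453, -0.543, -0.452, 0.544]
contact_force: [-0.3, -0.9, -0.9]
gripper_width: 0.702
t: 20.05
eef_pos: [0.5455, 0.0443, 0.0727]
tool_rot: [0.453, 0.544, 0.452, -0.543]
contact_force: [0.0, -0.3, -0.4]
gripper_width: 0.7
t: 20.35
eef_pos: [0.5462, 0.0442, 0.0706]
tool_rot: [0.453, 0.544, 0.452, -0.543]
contact_force: [-0.6, -0.2, 4.0]
gripper_width: 0.706
pos [0.5462 0.0442 0.0706] case [-13.5   8.5  70.6]
tool shift mm (now axes) [ 0.5 -1.1  1.7] turn units [-0.04 -0.   -0.03]
```

View pics/w17.png

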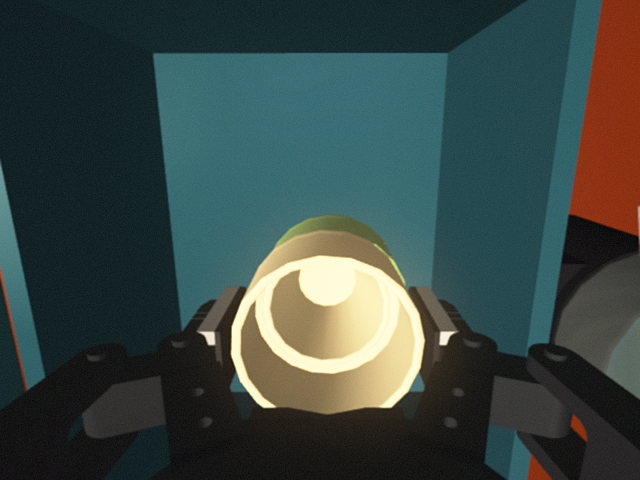

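The force has risen to 4 N at the expected home height. One more small press to confirm.

```bash
python3 -m jog '1.5 0 0 0 0 0 50;0 0 0 0 0 0 50;0 0 0 0 0 0 50'; python3 -c "
from h import *
print(bot.get_obs()['contact_force'],bot.get_obs()['eef_pos'])"
```

```text
t: 20.7
eef_pos: [0.547, 0.0442, 0.0704]
tool_rot: [0.454, 0.545, 0.451, -0.542]
contact_force: [-2.8, -1.4, 16.8]
gripper_width: 0.701
[-2.79796288 -1.42855928 16.76312846] [0.54697321 0.04419073 0.07043043]
```

It is home: 17 N and no further travel. I relieve the press, open, and withdraw upward.

```bash
python3 -m jog '-1.5 0 0 0 0 0 50;0 0 0 0 0 0 64;0 0 0 0 0 0 68;0 0 0 0 0 0 70;0 0 0 0 0 0 70'; python3 -m jog '-8 0 0 0 0 0 70;-15 0 0 0 0 0 70;-30 0 0 0 0 0 70;-40 0 0 0 0 0 70;-40 0 0 0 0 0 70'; python3 -m jog '-40 0 0 0 0 0 70;0 10 40 0 0 0 70;0 10 40 0 0 0 70;0 0 40 0 0 0 70;0 0 40 0 0 0 70';python3 -m jog '0 0 40 0 0 0 70;0 0 40 0 0 0 70;0 0 40 0 0 0 70;0 0 0 0 0 0 70'; python3 - <<'E'
from h import *
snap('top','t18'); snap('side','s18')
im,W=cloud('t18'); q=((W-np.array([*C0,0]))@np.stack([ex,ey,[0,0,1]],1))*1000
hsv=cv2.cvtColor(im,cv2.COLOR_RGB2HSV)
m=(abs(q[...,0]+15)<45)&(abs(q[...,1]-10)<45)&(q[...,2]>92)&(q[...,2]<125)
p=q[m]; print('cream rim',cv2.minEnclosingCircle(p[:,:2].astype(np.float32)),np.percentile(p[:,2],[5,50,95]),len(p))
# plane tilt
A=np.c_[p[:,:2],np.ones(len(p))]; print('plane',np.linalg.lstsq(A,p[:,2],rcond=None)[0])
k=(q[...,2]>150)&(q[...,2]<305)&(abs(q[...,1])<90)&(q[...,0]>40)&(q[...,0]<140); P=q[k]; f=np.polyfit(P[:,2],P[:,0],1); print('lid slope',f,len(P))
o=(hsv[...,0]<15)&(hsv[...,1]>120)&(hsv[...,2]>170)&(q[...,2]>145)&(q[...,2]<175)&(q[...,0]<-90)&(q[...,0]>-180)&(abs(q[...,1])<80)
print('post',q[o].mean(0))
cv2.imwrite('pics/p18.png',np.hstack([cv2.resize(cv2.imread('pics/t18.png')[180:330,220:420],(400,300)),cv2.resize(cv2.imread('pics/s18.png'),(400,300))]))
E
```

```text
t: 21.2
eef_pos: [0.5457, 0.0452, 0.0697]
tool_rot: [0.453, 0.544, 0.452, -0.543]
contact_force: [-0.1, 2.8, -0.9]
gripper_width: 0.816
t: 21.7
eef_pos: [0.5448, 0.0434, 0.2052]
tool_rot: [0.453, 0.544, 0.452, -0.544]
contact_force: [1.1, 0.7, -0.8]
gripper_width: 0.821
t: 22.2
eef_pos: [0.5353, -0.119, 0.2444]
tool_rot: [0.453, 0.544, 0.451, -0.543]
contact_force: [0.9, -0.4, -0.1]
gripper_width: 0.819
t: 22.6
eef_pos: [0.5113, -0.2424, 0.244]
tool_rot: [-0.451, -0.545, -0.448, 0.547]
contact_force: [-0.7, -0.5, 0.2]
gripper_width: 0.82
cream rim ((-12.612727165222168, 8.541873931884766), 29.980253219604492) [ 96.32111705 103.93170123 108.28210011] 117
plane [-2.54941175e-02 -7.59939516e-03  1.03163890e+02]
lid slope [2.33663889e-02 6.84725101e+01] 1040
post [-118.33973836   59.36199599  164.83162654]
```

View pics/p18.png

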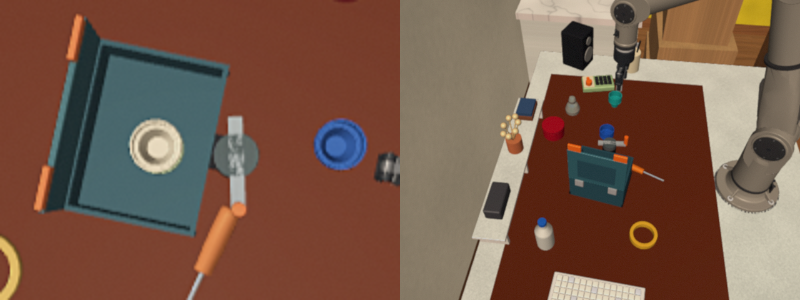

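The cream rim sits at z≈104 mm, which is the nested height, tilted about 0.03 rad. The lid is at about 1.55 rad, the lever at about −1.35 rad, and the arm is clear. Handing in.

```bash
python3 -m jog '0 0 0 0 0 0 70;0 0 0 0 0 0 70;0 0 0 0 0 0 70' ; python3 -c "
from station import bot
print(bot.hand_in())"
```

```text
t: 23.0
eef_pos: [0.5145, -0.2335, 0.2431]
tool_rot: [0.453, 0.543, 0.453, -0.543]
contact_force: [0.1, 0.3, 0.9]
gripper_width: 0.823
the job is handed in; nothing more can be done
None
```

The cream cup is nested in the green cup in the case, and I handed the job in at about 23 s. The hand-in gave no verdict.

- **Lever:** I pushed it gently to the positive side, where it stopped at about 0.3 rad with about 11 N. I then swung it the other way, and it now stands at about −1.35 rad, clear of the lid.
- **Lid:** I raised it by the right tab, and it measured about 1.55 rad at the end.
- **Cup:** I gripped the cream cup high on its collar and lowered it into the green one. It would go no further at the expected height, with about 17 N on a last small press. I then let go and moved the arm away.

**Last checks:** In the last top view, the cream rim is at z ≈ 104 mm, exactly the expected nested height, and tilted about 0.03 rad. It is at case (−12.6, 8.5) mm. I had measured the green cup at about (−15, 9.5) mm before placing, so the two readings differ by 2–3 mm. I could not re-measure the green cup because the cream one now covers it. The bystanders looked unmoved in the last pictures, though I did not measure them. None of my checks failed.

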